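# Hang the drip tub on the filling bench rail

### The job

Lift the S-hook out of its holder by its black grip and hook it over the rail on the right-hand (-y) side of the stop collar, well clear of it; then, keeping it resting on the rail, slide it left until it butts against the collar and lean it gently on the collar for a moment before letting go. Then pick up the drip tub by its upright tab and hang its wire bail in the hook's lower curl, so that tub and hook hang free and level with the hook still against the collar. Press and knock gently throughout, and leave the bottles, jar, caps and screwdriver where they stand.

Things in the scene. Friction and masses are not known exactly. Their poses are not given: they have to be found in the camera images.
- hook: S-hook of flat steel bar, 14 mm wide (y), 5 mm thick, 178 mm tall, ~0.15 kg, black grip on its crown. Origin: centre of its underside, z up. The S lies in its x-z plane: upper curl open downward, flared tip on +x (18 mm out, 102 mm up); shank starts on -x, runs diagonally; lower curl open upward, flared tip on -x (21 mm out, top 34 mm up). Starts upright in the holder's slot, 2 mm play across.
- hook_seat (a point): centre of the hook's upper curl, 122.5 mm above its origin; curl 16 mm wide inside for the 12 mm rail, inside of the crown about 8 mm above this point. When the hook rests on the rail this point lies about 1 mm under the rail's axis. As the shank is diagonal, bring the hook from the robot's side, tip first over the rail, then down.
- hook_low (a point): place of a bail resting in the lower curl: on the hook's axis, 9 mm above its origin; the curl is 20 mm wide inside and its mouth about 25 mm wide, 34 mm above the origin, between the tip and the shank.
- hook_grip (a point): where to pinch the hook's black grip, 164.5 mm above its origin: the grip is 28 mm (x) by 14 mm (y) and reaches from 11 mm below this point to 13 mm above it; pinch it across y from above.
- holder: grey plastic block 76 x 42 x 56 mm with a slot, fixed to the table; the hook stands in it on a floor 6 mm up. It is on the left or the right of the table. Origin at the centre of its underside, hook yaw equals its yaw. Lift the hook straight up more than 60 mm to clear it.
- rack: fixed rail: a round steel rod 12 mm thick and 420 mm long along this body's y axis, its axis 290 mm above the table, on two thin posts at y = +-205 mm with 40 mm feet. Origin on the table under the middle of the rod; x points away from the robot.
- collar: fixed aluminium stop collar on the rail, 28 mm across and 20 mm long along the rail; origin at its centre, on the rail's axis, y along the rail. It stands rigid: with the hook against its -y face, hook_seat lies 17 mm from the collar's centre along the rail.
- tub: open white plastic drip tub 150 (x) x 90 (y) x 60 mm, 3 mm walls, 0.14 to 0.28 kg, with a stiff steel wire bail across its middle and an upright tab standing off its -x end. Origin at the centre of its underside, z up. It starts on the table on the other side from the holder. To hang it, its x axis points as the rail's x axis (tab towards the robot).
- tub_bail (a point): middle of the bail's straight top bar, 125 mm above the tub's origin; wire 8 mm thick, bar along the tub's y, straight for 52 mm; the bail is fixed and does not fold.
- tub_tab (a point): where to pinch the tub's tab: 92 mm from the bail towards the tub's -x, 85 mm above its origin; the tab is 10 mm thick (x), 34 mm wide (y), and stands from 25 mm below this point (the rim) to 15 mm above it; pinch it across x from above.
- bottle_a: loose white bottle 28 mm across, 95 mm tall, standing; origin at its underside. Leave alone.
- bottle_b: loose white bottle 28 mm across, 95 mm tall, standing; origin at its underside. Leave alone.
- cap_b: loose white screw cap 32 mm across, 18 mm high, lying on the mat; origin at its underside. Leave alone.
- bottle_d: loose white bottle 28 mm across, 95 mm tall, standing; origin at its underside. Leave alone.
- jar: loose clear jar with white lid, 64 mm across, 75 mm tall; origin at its underside. Leave alone.
- cap: loose white screw cap 32 mm across, 18 mm high, lying on the mat; origin at its underside. Leave alone.
- driver: loose screwdriver with black handle lying on the mat; origin at its underside. Leave alone.
Not all that is in view belongs to the job. Leave any red look-alike of the tub alone. Several things have the shape of the hook; the one meant has the colours described above.

How it is judged:
On the way, in this order (a step that is already met when the one before it is completed fails the run):
1. the hook rests on the rail, on the -y side and at least 20 mm clear of the collar (x of hook_seat in the frame of rack between -0.008 and 0.008 m and z of hook_seat in the frame of rack between 0.281 and 0.292 m and y of hook_seat in the frame of collar below -0.037 m and contact force between hook and rack above 0.5 N), for 0.2 s.
2. the hook, on the rail, leans on the collar with more than 2 N (x of hook_seat in the frame of rack between -0.008 and 0.008 m and z of hook_seat in the frame of rack between 0.281 and 0.292 m and y of hook_seat in the frame of collar between -0.0215 and -0.0135 m and contact force between hook and collar above 2 N), for 0.2 s.
At the end, for the whole second after the job is handed in: The hook hangs on the rail (within 8 mm, tilt under 0.2 rad), its side against the collar's -y face (to 4 mm); the tub's bail lies in its lower curl (12 mm along, 20 mm across the bar), the tub hangs clear of the table, tilt under 0.2 rad, slower than 40 mm/s (x of hook_seat in the frame of rack between -0.008 and 0.008 m and z of hook_seat in the frame of rack between 0.281 and 0.292 m and y of hook_seat in the frame of collar between -0.0215 and -0.0135 m and x of tub_bail in the frame of hook between -0.012 and 0.012 m and z of tub_bail in the frame of hook between 0.002 and 0.018 m and y of tub_bail in the frame of hook between -0.02 and 0.02 m and height (world z) of tub above 0.03 m and angle between each of tub, hook's own z axis and vertical below 0.2 rad and linear speed of tub below 0.04 m/s and contact force between tub and hook above 0.5 N and contact force between hook and rack above 0.5 N); the robot touches nothing.
It fails at once if hook and rail press on each other with more than 25 N (contact force between hook and rack above 25 N).
It fails at once if hook and collar press on each other with more than 20 N (contact force between hook and collar above 20 N).
It fails at once if tub and hook press on each other with more than 20 N (contact force between tub and hook above 20 N).
It fails at once if a bottle, the jar, a cap or the screwdriver is moved more than 20 mm (distance of any of bottle_a, bottle_b, cap_b, bottle_d, jar, cap, driver from where it was at the start of the episode above 0.02 m).
It also fails if it takes over 72 s, if anything falls off the work surface, if the arm or the gripper's body presses on something with over 40 N, if the wrist force passes 120 N, or if a joint passes its speed limit or range.

### The arm

A 6-joint arm with a two-finger parallel gripper is mounted at the origin on the work surface. World frame = base frame: x ahead of the robot, y to its left, z up, the work surface at z = 0. Lengths are in m, angles in rad, forces in N, time in s.
With the tool pointing down it reaches from about 0.25 to 0.725 m from the base axis. Payload 4 kg.
Tool frame: the origin (TCP) lies on the centre line of the jaws, within the pads' length; the fingertips stand 22 mm ahead of it and the grasp point (between the pads) lies 3 mm ahead of it; z points along the fingers, y is the line along which they close (so a half turn about z gives the same grasp; the last joint's range is limited). The gripper opens to 85 mm and grips with 20 to 120 N. Pads are 22 mm wide; open, the fingers measure 114 mm over their backs; the gripper's body (76 mm by 85 mm) begins 54 mm behind the grasp point. The pads swing forward as they close: fully open they stand 13 mm farther back than shut.
Start: joints at [-1.222, 0.241, 0.005, 1.335, 0, 1.571], TCP at [0.171, -0.47, 0.253] pointing down, gripper open.
Joint ranges: [-2.72, 2.72], [-1.05, 1.87], [-1.09, 1.28], [-1.99, 2.15], [-1.42, 1.44], [-3.14, 3.14]. Speed limits (rad/s): [2.79, 2.79, 3.14, 3.14, 3.14, 3.14].

### API

Orientations are given as a unit quaternion [x, y, z, w].
In Python, from workcell import bot gives the robot as it stands.
- The arm moves only by the shell command python3 -m inch 'ROWS'. ROWS is JSON, one flat list of numbers, 7 for each row, row after row: the shift along the world's x, y, z in mm, then the turn, a rotation vector about the world's x, y, z in rad, then the opening in per cent of the stroke, from 0 (shut) to 100 (fully open). A call has 1 to 8 rows; each row is the pose to reach, as a shift and turn from the pose commanded when the call began; what a row does not reach only later rows make up. A row lasts 1/12 s, in which the tool goes at most 41.7 mm and 7.16 degrees, less where a joint would pass 70% of its speed; a pose out of reach is approached as far as the arm can. A call with a gripper value outside its range is refused whole. The fingers move at their own pace and stop on an object; the grip force is fixed at half the most. Time passes only in rows, so rows that repeat a pose let the fingers close. It gives the time, the measured TCP pose, the force, the opening and the grip force at its end, in the units of the state.
- bot.get_obs(): the state, without advancing time (a new reading comes with each control period).
- bot.camera(name): name is "scene" or "top" or "wrist"; returns the picture (420x560x3 uint8, blue, green, red); there is no depth.
- bot.camera_info(name): a dict with "intrinsics" (3x3 intrinsics, pixels), "camera_from_world" (4x4, takes a point from world to camera coordinates); the wrist camera has in their place "hand_eye" (4x4, takes a point from camera to tool coordinates, whose origin is the TCP and whose axes are the flange's). Camera axes: x right, y down, z forward; pixel columns grow to the right and rows downward; lengths in m; the calibration is good to about 2 mm. A picture is of the moment at which its call begins: read the wrist's pose just before it. camera_info takes no time and is no camera call.
- bot.job_done(): hands the job in; it is judged then, once.
Trained networks look in the newest picture that a camera, given by its name, has taken for a name from the list of things; names that differ only in an ending like _2 or _b are one class to them, and where a whole thing is asked for, a point or a joint stands for the part that bears it (a point fixed in the world has none). Each returns a list of dicts, best first, with "confidence" (0 to 1); they miss things now and then, are a little off and sometimes report something else, mostly with a low value. They report only what shows in the picture. A call takes as long as a camera call. They do not tell look-alikes from the thing itself.
- bot.silhouettes(camera, target): "mask" (420x560 bool, what is visible of it) and "uv" ([column, row] in pixels, amid what is visible of it).
- bot.spot_point(camera, target): "uv" ([column, row] in pixels: a listed point, or the origin of a listed thing).
The state is a dict: "clock": time; "joint_pos": joint angles; "joint_vel": joint speeds; "tau": joint torques, N m; "eef_pos": TCP position; "tool_rot": TCP orientation; "ft_force": force on the tool from outside, world axes, zero at the start; "ft_torque": the same for the moment, N m; "grip_width": finger opening in m; "grasp_force": force on a finger pad.
Only numpy, scipy, OpenCV 4.12 (cv2) and the standard library are available. Lean on these libraries where they do the work, as an engineer would, in place of code of your own. Each camera call takes 0.05 s, during which the arm holds its last target. There are 200 camera calls.

## Working session

There is one attempt and no reset: what is moved stays moved. The work goes in short steps, Python scripts to look and compute and a shell command to move; the robot and the scene stay as the last step left them, time stands still between calls to the robot, and variables do not carry over. Pictures are saved under pics/ and viewed, at most 10 in all, crops included, and the job is handed in when it is done.

```bash
mkdir -p pics; ls
python3 - <<'E'
from workcell import bot
import cv2,numpy as np
for c in("scene","top"):
    im=bot.camera(c); cv2.imwrite(f"pics/{c}0.png",im)
    for t in("hook","hook_grip","hook_seat","holder","rack","collar","tub","tub_bail","tub_tab"):
        print(c,t,[(np.round(d["uv"]).tolist(),round(d["confidence"],2)) for d in bot.spot_point(c,t)][:4])
print(bot.camera_info("scene"),bot.camera_info("top"),bot.camera_info("wrist"),bot.get_obs())
E
```

```text
pics
scene hook [([214.0, 182.0], 0.57), ([191.0, 174.0], 0.55), ([251.0, 242.0], 0.35)]
scene hook_grip [([181.0, 132.0], 0.77), ([201.0, 147.0], 0.62)]
scene hook_seat [([201.0, 152.0], 0.79), ([214.0, 182.0], 0.74), ([182.0, 146.0], 0.56)]
scene holder [([208.0, 186.0], 0.69), ([389.0, 379.0], 0.34)]
scene rack [([251.0, 244.0], 0.47)]
scene collar [([242.0, 216.0], 0.64)]
scene tub [([369.0, 278.0], 0.79), ([311.0, 398.0], 0.62)]
scene tub_bail [([314.0, 385.0], 0.96), ([379.0, 258.0], 0.92), ([457.0, 218.0], 0.88)]
scene tub_tab [([299.0, 344.0], 0.94), ([383.0, 234.0], 0.79), ([421.0, 204.0], 0.61), ([214.0, 182.0], 0.59)]
top hook [([365.0, 230.0], 0.63), ([394.0, 235.0], 0.59), ([255.0, 209.0], 0.54), ([398.0, 176.0], 0.22)]
top hook_grip [([407.0, 228.0], 0.67), ([378.0, 230.0], 0.56)]
top hook_seat [([379.0, 227.0], 0.57), ([142.0, 203.0], 0.53), ([405.0, 229.0], 0.43), ([378.0, 231.0], 0.28)]
top holder [([370.0, 231.0], 0.67)]
top rack [([145.0, 170.0], 0.68)]
top collar [([270.0, 160.0], 0.56)]
top tub [([186.0, 135.0], 0.79), ([196.0, 236.0], 0.78)]
top tub_bail [([178.
[... 1669 characters left out ...]
'clock': 1.0, 'joint_pos': array([-1.22201002e+00,  2.40600250e-01,  4.96800696e-03,  1.33520660e+00,
       -2.84939571e-05,  1.57078792e+00]), 'joint_vel': array([ 0.00058684,  0.00098172, -0.00157574,  0.00077598, -0.00024998,
        0.00036826]), 'tau': array([ 1.02479309e-03, -3.72219694e+01,  2.52695364e+01,  1.10247915e-03,
        1.02898618e-04, -7.49956172e-06]), 'eef_pos': array([ 0.17086507, -0.46988001,  0.2532941 ]), 'tool_rot': array([ 9.84831285e-01,  1.73514665e-01, -1.77189790e-05, -1.84618681e-05]), 'ft_force': array([-0.91867481, -0.60457587,  0.55456774]), 'ft_torque': array([ 0.0114375 , -0.00148609, -0.04907734]), 'grasp_force': 0.0, 'grip_width': 0.08558386079743781}
```

View pics/scene0.png

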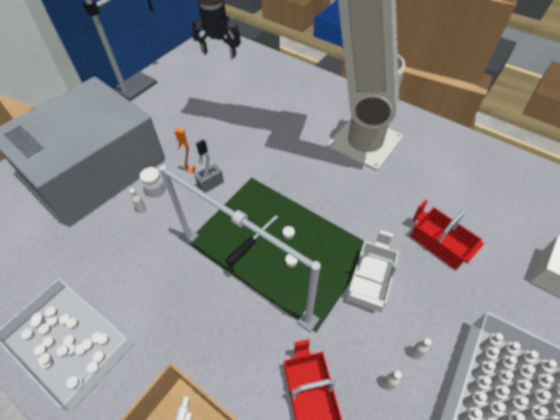

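View pics/top0.png

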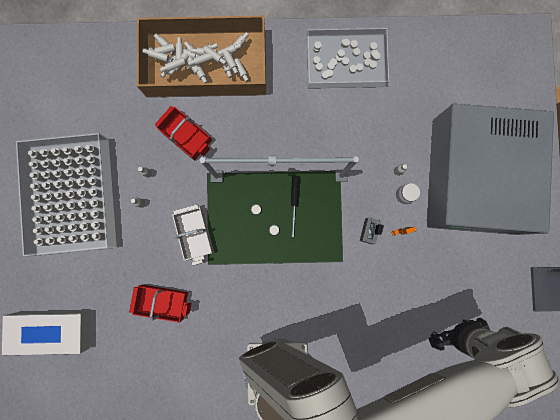

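The scene shows these candidates:
- **Hook:** the orange hook at scene (184,148) / top (404,230) is a look-alike. The steel one with a black grip, standing in the grey holder at scene (202,150) / top (375,230), fits the description.
- **Tub:** red ones at scene (447,237) and (314,385) are look-alikes. The white one at scene (372,275) / top (194,235) fits.

The collar is at scene (240,217) / top (271,161).

```bash
cat > h.py <<'E'
from workcell import bot
import cv2,numpy as np
from scipy.spatial.transform import Rotation as R
def P(c):
    i=bot.camera_info(c)
    if c!="wrist": T=i["camera_from_world"]
    else:
        o=bot.get_obs(); W=np.eye(4); W[:3,:3]=R.from_quat(o["tool_rot"]).as_matrix(); W[:3,3]=o["eef_pos"]
        T=np.linalg.inv(W@i["hand_eye"])
    return i["intrinsics"]@T[:3]
def tri(Ps,uvs):
    A=np.vstack([[u*p[2]-p[0],v*p[2]-p[1]] for p,(u,v) in zip(Ps,uvs)])
    return np.linalg.lstsq(A[:,:3],-A[:,3],rcond=None)[0]
def proj(p,X):
    q=p@np.append(X,1); return q[:2]/q[2]
def atz(p,uv,z):
    u,v=uv; A=np.vstack([u*p[2]-p[0],v*p[2]-p[1],[0,0,1,-z]]); return np.linalg.solve(A[:,:3],-A[:,3])
E
python3 - <<'E'
from h import *
S,T=P("scene"),P("top"); np.set_printoptions(precision=4,suppress=True)
for n,a,b in(("grip",(201,147),(378,230)),("collar",(242,216),(270,160)),("collar2",(239.5,217),(271,160.5)),("tab",(383,234),(196,262)),("bail",(379,258),(184,234)),("railR",(163,168),(355,159.5)),("railL",(315,266),(203,160))):
    X=tri([S,T],[a,b]); print(n,X,proj(S,X)-a,proj(T,X)-b)
s=cv2.imread("pics/scene0.png");t=cv2.imread("pics/top0.png")
z=lambda im,u,v:cv2.resize(im[v-40:v+40,u-53:u+53],(530,400)[::1],interpolation=3)
a=np.vstack([np.hstack([cv2.resize(z(s,205,160),(400,300)),cv2.resize(z(s,372,265),(400,300))]),np.hstack([cv2.resize(z(t,385,230),(400,300)),cv2.resize(z(t,194,240),(400,300))])])
cv2.imwrite("pics/crop1.png",a)
E
```

```text
grip [ 0.4481 -0.3044  0.1635] [0.647 0.005] [ 0.2981 -0.2883]
collar [0.6345 0.008  0.3019] [-0.6962 -0.0201] [-0.2688  0.2194]
collar2 [0.6352 0.0043 0.2958] [0.4295 0.0101] [ 0.1653 -0.1371]
tab [0.364  0.2386 0.097 ] [2.0179 0.1365] [ 1.0364 -0.4653]
bail [0.4499 0.2672 0.128 ] [3.1965 0.1986] [ 1.5334 -0.7037]
railR [ 0.6328 -0.2201  0.297 ] [-0.0886  0.0002] [-0.0335  0.037 ]
railL [0.6397 0.1873 0.2953] [-0.2743 -0.015 ] [-0.1076  0.0645]
```

View pics/crop1.png

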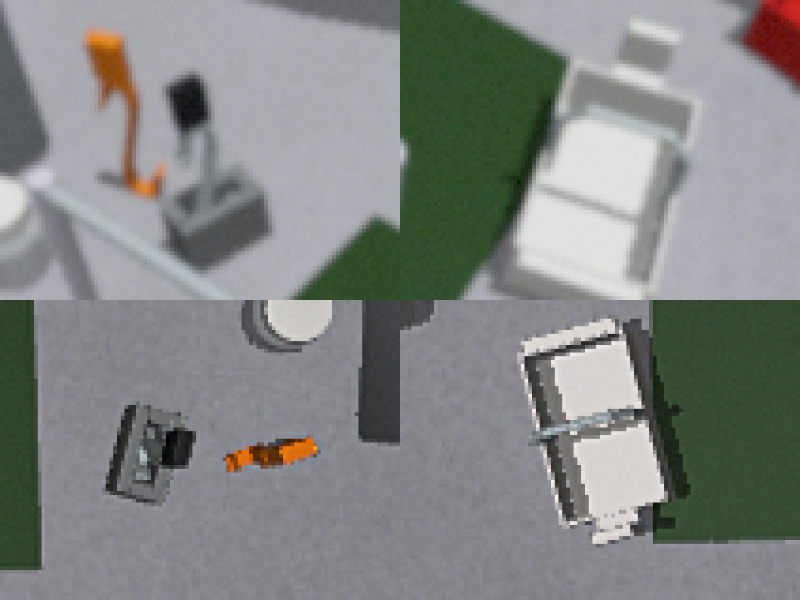

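The crop confirms the steel hook with the black grip in the holder (upper tip towards +x, yaw about -17°) and the white tub with its tab towards the robot (yaw about +17°). I'm moving above the hook for a close look.

```bash
python3 -m inch '[277,166,60,0,0,-0.646,40, 277,166,60,0,0,-0.646,40, 277,166,60,0,0,-0.646,40, 277,166,60,0,0,-0.646,40, 277,166,60,0,0,-0.646,40, 277,166,60,0,0,-0.646,40, 277,166,60,0,0,-0.646,40, 277,166,60,0,0,-0.646,40]'; python3 -m inch '[0,0,0,0,0,0,40,0,0,0,0,0,0,40,0,0,0,0,0,0,40]'
cat > look.py <<'E'
import sys,pickle
from h import *
np.set_printoptions(precision=1,suppress=True)
n=sys.argv[1]; p=P("wrist"); im=bot.camera("wrist"); cv2.imwrite(f"pics/{n}.png",im)
r={t:[(d["uv"],round(d["confidence"],2)) for d in bot.spot_point("wrist",t)[:3]] for t in sys.argv[2:]}
pickle.dump((p,r),open(n+".pkl","wb")); print(bot.get_obs()["eef_pos"]*1e3); print({k:[(np.array(u),c) for u,c in v] for k,v in r.items()})
E
python3 look.py w1 hook_grip hook holder
```

```text
clock: 1.67
eef_pos: [0.4329, -0.3125, 0.3103]
tool_rot: [0.989, -0.148, 0.0, 0.0]
ft_force: [0.6, 0.2, 0.2]
grip_width: 0.0344
grasp_force: 0.0
clock: 1.92
eef_pos: [0.4315, -0.3135, 0.3094]
tool_rot: [0.989, -0.148, -0.0, -0.0]
ft_force: [-0.9, 0.5, -0.6]
grip_width: 0.0347
grasp_force: 0.0
[ 430.3 -314.6  309.6]
{'hook_grip': [(array([263.5, 182.1]), 0.81), (array([379.5, 150. ]), 0.79)], 'hook': [(array([269.7, 151. ]), 0.87), (array([340.1, 131. ]), 0.55)], 'holder': [(array([268.9, 145.5]), 0.74)]}
```

```bash
python3 -m inch '[10,10,-40,0,0,0,40,10,10,-40,0,0,0,40,10,10,-40,0,0,0,40,10,10,-40,0,0,0,40]'
python3 look.py w2 hook_grip hook holder
python3 - <<'E'
from h import *; import pickle
np.set_printoptions(precision=4,suppress=True)
(a,ra),(b,rb)=[pickle.load(open(f"w{i}.pkl","rb")) for i in(1,2)]
S,T=P("scene"),P("top")
for k in("hook_grip","hook","holder"):
    print(k,tri([a,b],[ra[k][0][0],rb[k][0][0]]))
print(tri([a,b,S,T],[ra["hook_grip"][0][0],rb["hook_grip"][0][0],(201,147),(378,230)]))
for d in bot.silhouettes("wrist","holder")[:2]:
    ys,xs=np.nonzero(d["mask"]); print(d["confidence"],len(xs))
    q=np.array([atz(b,(u,v),.056)[:2] for u,v in zip(xs,ys)]); print(cv2.minAreaRect((q*1000).astype(np.float32)))
for d in bot.silhouettes("wrist","hook_grip")[:2]: print(d["uv"],d["mask"].sum())
E
```

```text
clock: 2.45
eef_pos: [0.4413, -0.3048, 0.2709]
tool_rot: [0.989, -0.149, 0.001, 0.0]
ft_force: [-1.3, 0.9, 0.6]
grip_width: 0.0344
grasp_force: 0.0
[ 442.2 -304.9  271.8]
{'hook_grip': [(array([409.7, 169.2]), 0.89), (array([278.9, 209.2]), 0.82)], 'hook': [(array([358.5, 140.6]), 0.71), (array([276.2, 163.2]), 0.67)], 'holder': [(array([281.1, 160.8]), 0.94)]}
hook_grip [ 0.5039 -0.333   0.3747]
hook [ 0.5047 -0.3338  0.3596]
holder [ 0.4643 -0.3147  0.1005]
[ 0.449  -0.3237  0.1714]
0.64 2345
((450.22698974609375, -307.3518371582031), (41.499351501464844, 80.58167266845703), 73.99824523925781)
0.56 3323
((532.393798828125, -96.851318359375), (29.219118118286133, 178.29342651367188), 86.41783142089844)
[275.8, 194.9] 1600
[398.9, 161.7] 3022
```

View pics/w2.png

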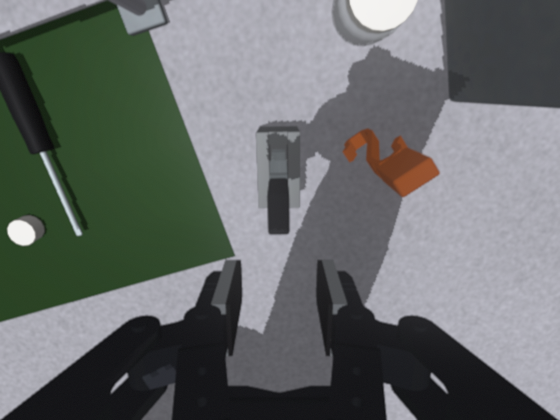

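The picture shows the black grip at (278,207) in the wrist view, with the holder edges parallel to the tool's x, so the yaw already matches. The orange look-alike is at (390,165), off to the side.

Run:
```python
from h import *; import pickle
np.set_printoptions(precision=4,suppress=True)
(a,ra),(b,rb)=[pickle.load(open(f"w{i}.pkl","rb")) for i in(1,2)]
S,T=P("scene"),P("top")
print(tri([a,b],[ra["hook_grip"][0][0],(278.9,209.2)]))
X=tri([a,b,S,T],[ra["hook_grip"][0][0],(278.9,209.2),(201,147),(378,230)]); print(X,[proj(p,X) for p in(a,b,S,T)])
print(atz(b,(278.5,207),.1705),atz(b,(278.5,183),.1835),atz(b,(278.5,234),.1835))
o=bot.get_obs(); print(o["eef_pos"],R.from_quat(o["tool_rot"]).as_euler("xyz"))
```

```text
[ 0.4526 -0.3092  0.1892]
[ 0.4468 -0.3055  0.1626] [array([262.3962, 181.9164]), array([276.2624, 205.7832]), array([201.7202, 146.7999]), array([378.6334, 230.1583])]
[ 0.448  -0.3075  0.1705] [ 0.4669 -0.3133  0.1835] [ 0.4347 -0.3034  0.1835]
[ 0.442  -0.3045  0.2711] [ 3.1407 -0.0026 -0.2977]
```

```bash
python3 -m inch '[6,-3,-30,0,0,0,40,6,-3,-60,0,0,0,40,6,-3,-85,0,0,0,40,6,-3,-98,0,0,0,40,6,-3,-98,0,0,0,40,6,-3,-98,0,0,0,40]'; python3 -m inch '[0,0,0,0,0,0,0,0,0,0,0,0,0,0,0,0,0,0,0,0,0,0,0,0,0,0,0,0,0,0,0,0,0,0,0,0,0,0,0,0,0,0]'
```

```text
clock: 3.25
eef_pos: [0.4474, -0.3068, 0.1717]
tool_rot: [0.989, -0.148, -0.0, -0.0]
ft_force: [0.0, 0.7, 1.0]
grip_width: 0.034
grasp_force: 0.0
clock: 3.75
eef_pos: [0.4487, -0.3075, 0.1737]
tool_rot: [0.989, -0.148, 0.002, 0.001]
ft_force: [1.2, 0.5, 5.5]
grip_width: 0.0135
grasp_force: 59.5
```

```bash
python3 -m inch '[0,0,10,0,0,0,0,0,0,20,0,0,0,0,0,0,40,0,0,0,0,0,0,60,0,0,0,0,0,0,80,0,0,0,0,0,0,100,0,0,0,0,0,0,100,0,0,0,0]'; python3 -c "
from h import *
cv2.imwrite('pics/w3.png',bot.camera('wrist')); s=bot.camera('scene'); print(bot.get_obs()['eef_pos'])
c=cv2.resize(s[60:220,120:330],(525,400)); w=cv2.imread('pics/w3.png'); w=cv2.resize(w,(270,202)); o=np.zeros((400,800,3),np.uint8); o[:,:525]=c;o[:202,525:795]=w; cv2.imwrite('pics/s3.png',o)"
```

```text
clock: 4.33
eef_pos: [0.4491, -0.3079, 0.2768]
tool_rot: [0.989, -0.148, 0.004, 0.002]
ft_force: [0.7, -0.3, -1.8]
grip_width: 0.0128
grasp_force: 58.6
[ 0.44780777 -0.30700019  0.2724119 ]
```

View pics/s3.png

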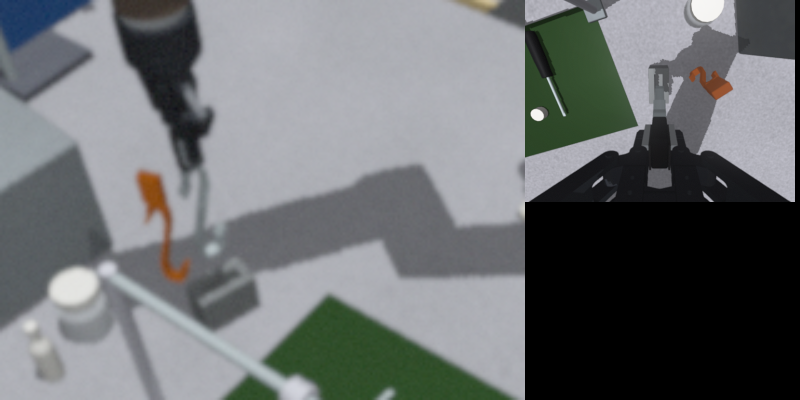

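The hook is held and clear of the holder, and the orange look-alike is untouched. Next I move to the robot's side of the rail, high up, and measure the rail from close by.

```bash
python3 -m inch '[0,20,60,0,0,0,0,20,55,95,0,0,0.05,0,40,95,123,0,0,0.12,0,60,130,123,0,0,0.2,0,75,165,123,0,0,0.281,0,80,195,123,0,0,0.281,0,82,222,123,0,0,0.281,0,82,222,123,0,0,0.281,0]';python3 -m inch '[0,0,0,0,0,0,0,0,0,0,0,0,0,0,0,0,0,0,0,0,0]'; python3 look.py w4 collar hook_seat rack hook_grip
```

```text
clock: 5.1
eef_pos: [0.5304, -0.0782, 0.393]
tool_rot: [1.0, -0.004, -0.001, -0.002]
ft_force: [0.4, -1.1, -2.0]
grip_width: 0.0132
grasp_force: 59.3
clock: 5.35
eef_pos: [0.5291, -0.0858, 0.3936]
tool_rot: [1.0, -0.009, -0.001, 0.0]
ft_force: [-0.9, -0.5, -1.9]
grip_width: 0.0131
grasp_force: 59.3
[529.3 -86.  394.7]
{'collar': [(array([125.2,  48.7]), 0.72)], 'hook_seat': [(array([535.3, 229.5]), 0.81), (array([278.7, 256.3]), 0.7), (array([220.2, 198.3]), 0.56)], 'rack': [], 'hook_grip': [(array([277.7, 305.7]), 0.79), (array([ 52.7, 285.8]), 0.6)]}
```

View pics/w4.png

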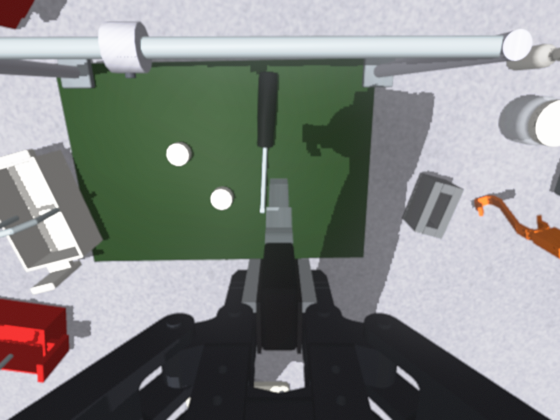

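The picture shows the rail along row ~47, the collar at (125,48), and the hook in the jaws at (278,250), pointing towards the rail.

```bash
cat > rail.py <<'E'
import sys,pickle
from h import *
np.set_printoptions(precision=4,suppress=True)
n=sys.argv[1]; p,r=pickle.load(open(n+".pkl","rb")); im=cv2.imread(f"pics/{n}.png"); g=cv2.GaussianBlur(cv2.cvtColor(im,cv2.COLOR_BGR2GRAY),(3,3),0).astype(float)
cols=list(range(200,300,20))+list(range(340,361,20)); v0=int(sys.argv[2]); C=[]
for u in cols:
    d=np.diff(g[max(0,v0-18):v0+18,u]); k=np.argmax(d); j=np.argmin(d); C.append((k,j)); 
C=np.array(C)+max(0,v0-18)+.5; print(C.T)
m=C.mean(1)
for u,v in zip(cols,m): print(u,v,atz(p,(u,v),.29))
for u,c in r["collar"][:1]: print("collar",atz(p,u,.29))
S,T=P("scene"),P("top"); print("top",atz(T,(271,160.5),.29),atz(T,(355,159.5),.29),atz(T,(203,160),.29),"scene",atz(S,(239.5,217),.29))
E
python3 rail.py w4 47
```

```text
[[38.5 38.5 37.5 37.5 37.5 37.5 37.5]
 [56.5 56.5 56.5 57.5 58.5 57.5 57.5]]
200 47.5 [ 0.634  -0.0419  0.29  ]
220 47.5 [ 0.6338 -0.0536  0.29  ]
240 47.0 [ 0.6338 -0.0653  0.29  ]
260 47.5 [ 0.6334 -0.077   0.29  ]
280 48.0 [ 0.6329 -0.0887  0.29  ]
340 47.5 [ 0.6326 -0.1238  0.29  ]
360 47.5 [ 0.6324 -0.1356  0.29  ]
collar [0.634 0.002 0.29 ]
top [0.6359 0.0048 0.29  ] [ 0.6342 -0.2214  0.29  ] [0.6408 0.1878 0.29  ] scene [0.6328 0.0005 0.29  ]
```

```bash
python3 -m inch '[25,0,-5,0,0,0,0,50,0,-12,0,0,0,0,75,0,-18,0,0,0,0,90,0,-20,0,0,0,0,90,0,-20,0,0,0,0,90,0,-20,0,0,0,0,90,0,-20,0,0,0,0]'; python3 look.py w5 collar hook_seat hook_grip
```

```text
clock: 6.18
eef_pos: [0.619, -0.0853, 0.375]
tool_rot: [1.0, -0.008, -0.0, 0.0]
ft_force: [0.1, -0.4, -1.7]
grip_width: 0.0132
grasp_force: 59.2
[618.9 -84.9 376. ]
{'collar': [(array([136.6, 202. ]), 0.88)], 'hook_seat': [(array([278.8, 255.7]), 0.95), (array([531.9, 305.5]), 0.8)], 'hook_grip': [(array([557.3, 325.4]), 0.83), (array([279.3, 300.5]), 0.78)]}
```

View pics/w5.png

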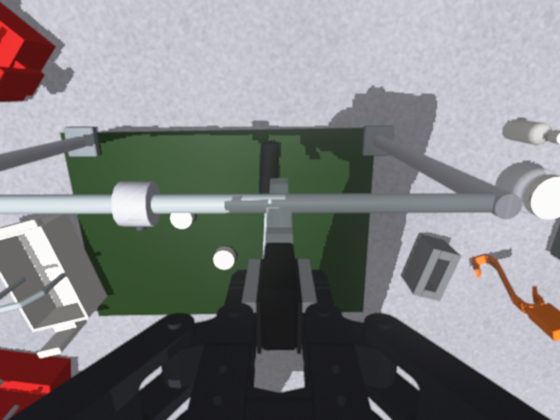

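The rail runs along row ~203, the collar is at (135,203), and the hook's tip is over the rail at (278,200). The hook's y is well clear of the collar.

```bash
python3 rail.py w5 203 | tail -12
python3 - <<'E'
from h import *; import pickle
p,_=pickle.load(open("w5.pkl","rb")); o=bot.get_obs(); Rm=R.from_quat(o["tool_rot"]).as_matrix()
np.set_printoptions(precision=1,suppress=True)
f=lambda x,z:proj(p,o["eef_pos"]+Rm@np.array([x/1e3,0,(167.7-z)/1e3]))
for n,x,z in(("tip",18,102),("seat",0,122.5),("crownfront",10,135),("low",0,9),("curl front",13,10),("bottomtip",-21,34),("gripfront bottom",14,153.5)): print(n,f(x,z))
im=cv2.imread("pics/w5.png"); 
for v in range(160,246,3): print(v,im[v,278].tolist(),im[v,272].tolist(),im[v,290].tolist(),end=" | ")
E
```

```text
[[194.5 194.5 193.5 193.5 194.5 193.5 193.5]
 [212.5 212.5 211.5 199.5 199.5 212.5 212.5]]
200 203.5 [ 0.6341 -0.0374  0.29  ]
220 203.5 [ 0.6339 -0.0497  0.29  ]
240 202.5 [ 0.6343 -0.0621  0.29  ]
260 196.5 [ 0.638  -0.0745  0.29  ]
280 197.0 [ 0.6375 -0.0868  0.29  ]
340 203.0 [ 0.633  -0.1237  0.29  ]
360 203.0 [ 0.6328 -0.136   0.29  ]
collar [0.6357 0.0015 0.29  ]
top [0.6359 0.0048 0.29  ] [ 0.6342 -0.2214  0.29  ] [0.6408 0.1878 0.29  ] scene [0.6328 0.0005 0.29  ]
tip [277.4 208.4]
seat [277.3 254. ]
crownfront [277.2 246.6]
low [277.8 193. ]
curl front [277.8 177.9]
bottomtip [277.7 227.9]
gripfront bottom [277.  256.6]
160 [45, 58, 46] [51, 51, 48] [62, 93, 66] | 163 [45, 59, 46] [49, 50, 47] [63, 93, 67] | 166 [40, 51, 41] [48, 49, 46] [61, 92, 66] | 169 [38, 50, 39] [48, 48, 46] [61, 91, 65] | 172 [38, 51, 39] [47, 48, 44] [61, 92, 67] | 175 [39, 53, 40] [47, 48, 44] [59, 91, 64] | 178 [80, 91, 77] [78, 77, 73] [59, 90, 63] | 181 [101, 99, 93] [99, 99, 92] [58, 89, 62] | 184 [110, 109, 102] [108, 107, 100] [59, 90, 62] | 187 [113, 112, 106] [112, 110, 103] [58, 90, 62] |
[... 302 characters left out ...]
136, 133, 125] | 208 [150, 146, 137] [148, 145, 135] [123, 121, 114] | 211 [127, 124, 117] [124, 121, 114] [121, 119, 112] | 214 [128, 124, 117] [123, 121, 113] [120, 118, 110] | 217 [127, 124, 116] [123, 121, 114] [120, 118, 110] | 220 [126, 124, 117] [124, 121, 114] [120, 118, 110] | 223 [127, 124, 117] [124, 122, 115] [121, 119, 112] | 226 [124, 122, 115] [121, 119, 112] [119, 118, 109] | 229 [101, 99, 93] [101, 99, 94] [102, 99, 93] | 232 [104, 101, 95] [103, 102, 95] [102, 100, 95] | 235 [118, 115, 109] [117, 115, 109] [117, 115, 108] | 238 [120, 117, 110] [121, 118, 111] [119, 116, 109] | 241 [115, 114, 107] [116, 114, 108] [117, 114, 107] | 244 [34, 36, 32] [35, 37, 34] [34, 35, 32] |
```

```bash
python3 -m inch '[4,0,-3,0,0,0,0,6,0,-6,0,0,0,0,7,0,-10,0,0,0,0,8,0,-14,0,0,0,0,8,0,-14,0,0,0,0,8,0,-14,0,0,0,0]'; python3 -m inch '[0,0,-2,0,0,0,0,1,0,-5,0,0,0,0,1,0,-7,0,0,0,0,1,0,-7,0,0,0,0]'
```

```text
clock: 6.88
eef_pos: [0.6274, -0.0847, 0.36]
tool_rot: [1.0, -0.008, -0.001, -0.0]
ft_force: [0.2, -0.1, -2.0]
grip_width: 0.0133
grasp_force: 59.2
clock: 7.22
eef_pos: [0.6294, -0.0848, 0.354]
tool_rot: [1.0, -0.008, 0.001, 0.0]
ft_force: [2.6, 0.0, -1.7]
grip_width: 0.0131
grasp_force: 59.5
```

```bash
python3 -m inch '[1,0,-1,0,0,0,0,2,0,-3,0,0,0,0,2.5,0,-5,0,0,0,0,3,0,-7,0,0,0,0,3,0,-7,0,0,0,0,3,0,-7,0,0,0,0]'
```

```text
clock: 7.72
eef_pos: [0.6329, -0.0848, 0.3473]
tool_rot: [1.0, -0.008, 0.002, 0.0]
ft_force: [6.1, -0.6, 1.7]
grip_width: 0.0128
grasp_force: 60.0
```

```bash
python3 -m inch '[0.5,0,-1,0,0,0,0,0.5,0,-3,0,0,0,0,1,0,-5,0,0,0,0,1,0,-7,0,0,0,0,1,0,-8,0,0,0,0,1,0,-8,0,0,0,0]'
```

```text
clock: 8.22
eef_pos: [0.6334, -0.0848, 0.3382]
tool_rot: [1.0, -0.008, 0.001, -0.0]
ft_force: [5.6, -0.1, -0.1]
grip_width: 0.0132
grasp_force: 59.7
```

```bash
python3 -m inch '[0.7,0,0,0,0,0,0,1.5,0,-1,0,0,0,0,1.5,0,-2,0,0,0,0,1.5,0,-2,0,0,0,0,1.5,0,-2,0,0,0,0]'
```

```text
clock: 8.63
eef_pos: [0.634, -0.0848, 0.3362]
tool_rot: [1.0, -0.008, -0.0, -0.0]
ft_force: [4.2, -0.9, -1.8]
grip_width: 0.0134
grasp_force: 59.6
```

```bash
python3 -m inch '[0.7,0,0,0,0,0,0,1.5,0,-0.5,0,0,0,0,1.5,0,-1,0,0,0,0,1.5,0,-1.5,0,0,0,0,1.5,0,-1.5,0,0,0,0]'
```

```text
clock: 9.05
eef_pos: [0.635, -0.0848, 0.3346]
tool_rot: [1.0, -0.008, -0.001, -0.0]
ft_force: [-0.2, -0.7, -0.8]
grip_width: 0.0131
grasp_force: 59.4
```

```bash
python3 -m inch '[0,0,-0.5,0,0,0,0,0,0,-1,0,0,0,0,0,0,-1,0,0,0,0,0,0,-1,0,0,0,0]'
```

```text
clock: 9.38
eef_pos: [0.6354, -0.0848, 0.3342]
tool_rot: [1.0, -0.008, -0.0, -0.0]
ft_force: [0.3, 0.1, -1.2]
grip_width: 0.0132
grasp_force: 59.4
```

```bash
python3 -m inch '[0,0,-0.5,0,0,0,0,0,0,-1,0,0,0,0,0,0,-1,0,0,0,0,0,0,-1,0,0,0,0]';python3 -m inch '[0,0,-0.5,0,0,0,0,0,0,-1,0,0,0,0,0,0,-1,0,0,0,0,0,0,-1,0,0,0,0]'
```

```text
clock: 9.72
eef_pos: [0.6356, -0.0848, 0.334]
tool_rot: [1.0, -0.008, 0.001, 0.0]
ft_force: [0.8, -0.1, 2.6]
grip_width: 0.013
grasp_force: 59.7
clock: 10.05
eef_pos: [0.6357, -0.0848, 0.3339]
tool_rot: [1.0, -0.008, 0.001, 0.0]
ft_force: [0.1, -0.2, 6.2]
grip_width: 0.0128
grasp_force: 60.4
```

```bash
python3 -m inch '[0,0,0.5,0,0,0,0,0,0,0.8,0,0,0,0,0,0,0.8,0,0,0,0,0,0,0.8,0,0,0,0]'; python3 -m inch '[0,3,0,0,0,0,0,0.2,8,0,0,0,0,0,0.3,14,0,0,0,0,0,0.4,20,0,0,0,0,0,0.5,26,0,0,0,0,0,0.6,31,0,0,0,0,0,0.6,34,0,0,0,0,0,0.6,34,0,0,0,0]'
```

```text
clock: 10.38
eef_pos: [0.6357, -0.0848, 0.3339]
tool_rot: [1.0, -0.008, 0.001, 0.0]
ft_force: [-0.8, -0.4, 5.9]
grip_width: 0.0135
grasp_force: 60.3$: bad value
```

```bash
python3 -m inch '[0,3,0,0,0,0,0, 0.2,8,0,0,0,0,0, 0.3,14,0,0,0,0,0, 0.4,20,0,0,0,0,0, 0.5,26,0,0,0,0,0, 0.6,31,0,0,0,0,0, 0.6,34,0,0,0,0,0, 0.6,34,0,0,0,0,0]'
```

```text
clock: 11.05
eef_pos: [0.6363, -0.0515, 0.3339]
tool_rot: [1.0, -0.008, 0.001, 0.001]
ft_force: [-0.5, -1.7, 6.0]
grip_width: 0.0128
grasp_force: 60.4
```

```bash
python3 -m inch '[0,4,0,0,0,0,0, 0.2,9,0,0,0,0,0, 0.3,14,0,0,0,0,0, 0.4,19,0,0,0,0,0, 0.5,23,0,0,0,0,0, 0.5,27,0,0,0,0,0, 0.5,29,0,0,0,0,0, 0.5,29,0,0,0,0,0]'; python3 look.py w6 collar hook_seat
```

```text
clock: 11.72
eef_pos: [0.6367, -0.0228, 0.3339]
tool_rot: [1.0, -0.008, 0.001, 0.001]
ft_force: [-0.2, -2.8, 6.1]
grip_width: 0.0132
grasp_force: 60.4
[636.7 -22.8 333.9]
{'collar': [(array([231.5, 259.6]), 0.64)], 'hook_seat': [(array([279.4, 256.4]), 0.94)]}
```

```bash
python3 -m inch '[0,1,0,0,0,0,0, 0,2,0,0,0,0,0, 0,3,0,0,0,0,0, 0,3.5,0,0,0,0,0, 0,3.5,0,0,0,0,0]'
```

```text
clock: 12.28
eef_pos: [0.6368, -0.02, 0.3339]
tool_rot: [1.0, -0.009, 0.001, 0.002]
ft_force: [-1.9, -3.9, 5.4]
grip_width: 0.0132
grasp_force: 60.4
```

```bash
python3 -m inch '[0,0.7,0,0,0,0,0, 0,1.4,0,0,0,0,0, 0,1.4,0,0,0,0,0]'
```

```text
clock: 12.53
eef_pos: [0.6368, -0.0186, 0.3339]
tool_rot: [1.0, -0.009, 0.001, 0.002]
ft_force: [-0.1, -3.1, 5.5]
grip_width: 0.0132
grasp_force: 60.4
```

```bash
python3 -m inch '[0,0.7,0,0,0,0,0, 0,1.4,0,0,0,0,0, 0,1.4,0,0,0,0,0]'
```

```text
clock: 12.78
eef_pos: [0.6368, -0.0172, 0.3339]
tool_rot: [1.0, -0.009, 0.001, 0.002]
ft_force: [-0.6, -4.1, 6.7]
grip_width: 0.013
grasp_force: 60.4
```

```bash
python3 -m inch '[0,0.7,0,0,0,0,0, 0,1.4,0,0,0,0,0, 0,1.4,0,0,0,0,0]'
```

```text
clock: 13.03
eef_pos: [0.6368, -0.0158, 0.3339]
tool_rot: [1.0, -0.009, 0.001, 0.002]
ft_force: [-2.1, -3.4, 5.6]
grip_width: 0.0131
grasp_force: 60.4
```

```bash
python3 -m inch '[0,0.7,0,0,0,0,0, 0,1.2,0,0,0,0,0, 0,1.2,0,0,0,0,0]'
```

```text
clock: 13.28
eef_pos: [0.6368, -0.0151, 0.3339]
tool_rot: [1.0, -0.009, 0.001, 0.002]
ft_force: [-0.7, -4.3, 6.1]
grip_width: 0.0129
grasp_force: 60.3
```

```bash
python3 -m inch '[0,0.5,0,0,0,0,0, 0,1,0,0,0,0,0, 0,1,0,0,0,0,0]'
```

```text
clock: 13.53
eef_pos: [0.6368, -0.015, 0.3339]
tool_rot: [1.0, -0.009, 0.001, 0.003]
ft_force: [-1.9, -6.7, 6.1]
grip_width: 0.013
grasp_force: 60.3
```

```bash
python3 -m inch '[0,0.5,0,0,0,0,0, 0,1,0,0,0,0,0, 0,1,0,0,0,0,0]'
```

```text
clock: 13.78
eef_pos: [0.6368, -0.0149, 0.3339]
tool_rot: [1.0, -0.009, 0.001, 0.004]
ft_force: [-0.3, -8.8, 5.6]
grip_width: 0.0132
grasp_force: 60.3
```

```bash
python3 -m inch '[0,0,0,0,0,0,0, 0,0,0,0,0,0,0, 0,0,0,0,0,0,0, 0,0,0,0,0,0,0]'; python3 -m inch '[0,-0.5,0.3,0,0,0,0, 0,-1,0.6,0,0,0,0, 0,-1.2,0.8,0,0,0,0, 0,-1.2,0.8,0,0,0,0]'
```

```text
clock: 14.12
eef_pos: [0.6368, -0.0149, 0.3339]
tool_rot: [1.0, -0.01, 0.001, 0.004]
ft_force: [-2.0, -8.3, 5.5]
grip_width: 0.013
grasp_force: 60.3
clock: 14.45
eef_pos: [0.6368, -0.015, 0.3339]
tool_rot: [1.0, -0.009, 0.0, 0.003]
ft_force: [0.9, -6.4, 4.0]
grip_width: 0.0132
grasp_force: 60.1
```

Leaning is done and the load is eased, so I open the jaws and go straight up.

```bash
python3 -m inch '[0,0,0,0,0,0,8, 0,0,0,0,0,0,16, 0,0,0,0,0,0,28, 0,0,0,0,0,0,40, 0,0,0,0,0,0,40, 0,0,0,0,0,0,40]'; python3 -m inch '[0,0,10,0,0,0,40, 0,0,30,0,0,0,40, 0,0,55,0,0,0,40, 0,0,80,0,0,0,40, 0,0,80,0,0,0,40, 0,0,80,0,0,0,40]'; python3 look.py w7 collar hook_seat hook_grip
python3 - <<'E'
from h import *
S,T=P("scene"),P("top"); s=bot.camera("scene"); 
d={t:[np.round(x["uv"],1).tolist() for x in bot.spot_point("scene",t)[:3]] for t in("hook_grip","hook_seat","collar")}; print(d)
a=cv2.resize(s[140:300,160:360],(500,400)); w=cv2.resize(cv2.imread("pics/w7.png")[150:350,150:400],(300,240)); o=np.zeros((400,800,3),np.uint8); o[:,:500]=a;o[:240,500:]=w; cv2.imwrite("pics/s7.png",o)
E
```

```text
clock: 14.95
eef_pos: [0.6366, -0.0117, 0.3332]
tool_rot: [1.0, -0.008, -0.001, -0.0]
ft_force: [-0.2, 0.3, -1.3]
grip_width: 0.0345
grasp_force: 0.0
clock: 15.45
eef_pos: [0.6374, -0.0117, 0.4154]
tool_rot: [1.0, -0.008, 0.002, -0.0]
ft_force: [1.0, -1.3, 0.0]
grip_width: 0.0341
grasp_force: 0.0
[636.3 -11.9 412.1]
{'collar': [(array([261.9, 211.8]), 0.82)], 'hook_seat': [(array([284.2, 206.5]), 0.67)], 'hook_grip': [(array([285.1, 230.6]), 0.69)]}
{'hook_grip': [[181.6, 131.4], [229.5, 202.5], [230.1, 213.0]], 'hook_seat': [[228.5, 212.0], [184.5, 144.1]], 'collar': [[240.9, 215.4], [412.8, 355.7]]}
```

View pics/s7.png

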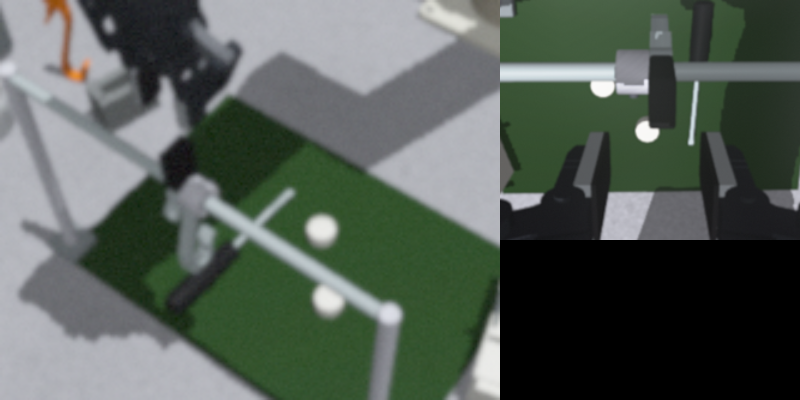

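The hook hangs on the rail, its side against the collar's face (scene crop (180,165); wrist crop collar (632,72), hook (660,90)). Now to the tub.

```bash
python3 -m inch '[-30,20,0,0,0,-0.12,40, -60,40,0,0,0,-0.24,40, -90,65,0,0,0,-0.36,40, -120,90,0,0,0,-0.48,40, -145,120,0,0,0,-0.6,40, -170,150,0,0,0,-0.72,40, -195,180,-20,0,0,-0.84,40, -220,205,-40,0,0,-0.96,40]';  python3 -m inch '[-20,20,-30,0,0,-0.1,40, -41,42,-60,0,0,-0.2,40, -41,42,-95,0,0,-0.3,40, -41,42,-115,0,0,-0.3,40, -41,42,-115,0,0,-0.3,40, -41,42,-115,0,0,-0.3,40]'; python3 look.py w8 tub_tab tub_bail tub
```

```text
clock: 16.52
eef_pos: [0.4384, -0.1239, 0.4058]
tool_rot: [0.979, -0.186, 0.003, -0.082]
ft_force: [0.6, -1.0, -0.5]
grip_width: 0.0343
grasp_force: 0.0
clock: 17.02
eef_pos: [0.3326, -0.1746, 0.2978]
tool_rot: [0.946, -0.309, 0.017, -0.097]
ft_force: [0.6, 0.4, 0.0]
grip_width: 0.034
grasp_force: 0.0
[ 335.3 -174.4  299.9]
{'tub_tab': [(array([ 58.8, 320.7]), 0.65)], 'tub_bail': [], 'tub': [(array([ 49.2, 245.3]), 0.92)]}
```

```bash
python3 -c "
from h import *
o=bot.get_obs(); print(o['joint_pos'],o['eef_pos'],R.from_quat(o['tool_rot']).as_rotvec(),R.from_quat(o['tool_rot']).as_matrix())"
```

```text
[-0.6260729  -0.00832822 -0.17435155  1.42947816  0.19718151  3.14060598] [ 0.33530345 -0.17440833  0.29985941] [-2.80210624  0.90923821 -0.05525118] [[ 0.81065805 -0.57773448  0.09516506]
 [-0.58500668 -0.79237461  0.17294411]
 [-0.0245094  -0.19587073 -0.98032339]]
```

```bash
python3 -c "
from h import *
o=bot.get_obs(); C=R.from_quat(o['tool_rot'])
for y in(-.5,0.2): print(y,((R.from_euler('z',y)*R.from_euler('x',np.pi))*C.inv()).as_rotvec())"
```

```text
-0.5 [-0.17995942  0.08456349  0.12710986]
0.2 [-0.20365807  0.01823137  0.82474182]
```

```bash
python3 -m inch '[0,0,20,-0.204,0.018,0.825,40, 0,0,50,-0.204,0.018,0.825,40, 0,20,50,-0.204,0.018,0.825,40, 0,40,50,-0.204,0.018,0.825,40, 0,60,50,-0.204,0.018,0.825,40, 0,80,50,-0.204,0.018,0.825,40, 0,100,50,-0.204,0.018,0.825,40, 0,100,50,-0.204,0.018,0.825,40]'; python3 -c "
from h import *
o=bot.get_obs(); print(o['joint_pos'],o['eef_pos'],R.from_quat(o['tool_rot']).as_euler('xyz'))"
```

```text
clock: 17.88
eef_pos: [0.3355, -0.071, 0.3503]
tool_rot: [0.995, 0.104, 0.001, 0.0]
ft_force: [-0.5, -0.3, 1.0]
grip_width: 0.0341
grasp_force: 0.0
[-2.08545562e-01 -9.98701055e-02 -1.15995393e-01  1.55302258e+00
  1.42830794e-04  2.72370523e+00] [ 0.33550359 -0.07095898  0.35033027] [ 3.14105420e+00 -1.56457402e-03  2.09342398e-01]
```

```bash
python3 -m inch '[5,35,0,0,0,0.12,40, 10,70,0,0,0,0.24,40, 15,105,0,0,0,0.36,40, 20,140,0,0,0,0.48,40, 25,175,0,0,0,0.6,40, 30,210,0,0,0,0.72,40, 35,240,0,0,0,0.84,40, 35,260,-20,0,0,0.96,40]'; python3 -m inch '[0,23,-20,0,0,0.12,40, 0,46,-40,0,0,0.24,40, 0,46,-60,0,0,0.36,40, 0,46,-60,0,0,0.48,40, 0,46,-60,0,0,0.6,40, 0,46,-60,0,0,0.7,40, 0,46,-60,0,0,0.7,40, 0,46,-60,0,0,0.7,40]';python3 look.py w9 tub_tab tub_bail tub
```

```text
clock: 18.55
eef_pos: [0.3724, 0.1898, 0.3325]
tool_rot: [0.834, 0.551, 0.004, 0.001]
ft_force: [0.3, -0.2, 0.6]
grip_width: 0.0342
grasp_force: 0.0
clock: 19.22
eef_pos: [0.3701, 0.2321, 0.2696]
tool_rot: [0.599, 0.801, 0.0, 0.001]
ft_force: [0.2, -1.1, 0.5]
grip_width: 0.034
grasp_force: 0.0
[369.8 231.7 269.4]
{'tub_tab': [(array([274.3, 175.5]), 0.76), (array([115.7,  84.3]), 0.59)], 'tub_bail': [(array([387.4, 191.3]), 0.78)], 'tub': [(array([351.5, 159.6]), 0.57)]}
```

```bash
python3 -m inch '[0,0,-20,0,0,0,40, 0,0,-50,0,0,0,40, 0,0,-60,0,0,0,40, 0,0,-60,0,0,0,40, 0,0,-60,0,0,0,40]';python3 look.py w10 tub_tab tub_bail tub
python3 - <<'E'
from h import *; import pickle
np.set_printoptions(precision=4,suppress=True)
(a,ra),(b,rb)=[pickle.load(open(f"w{i}.pkl","rb")) for i in(9,10)]
for k,z in(("tub_tab",.085),("tub_bail",.125)):
    A,B=ra[k],rb[k]
    if A and B: print(k,tri([a,b],[A[0][0],B[0][0]]),atz(a,A[0][0],z),atz(b,B[0][0],z))
o=bot.get_obs(); print(o["eef_pos"],R.from_quat(o["tool_rot"]).as_euler("xyz"))
for d in bot.silhouettes("wrist","tub_tab")[:2]: print(d["uv"],d["mask"].sum(),d["confidence"])
E
```

```text
clock: 19.83
eef_pos: [0.3694, 0.2313, 0.2091]
tool_rot: [0.598, 0.801, -0.001, 0.0]
ft_force: [-0.1, 0.9, 0.3]
grip_width: 0.0343
grasp_force: 0.0
[370.5 232.1 210.5]
{'tub_tab': [(array([76.9, 83.1]), 0.97), (array([271.4, 195.9]), 0.8)], 'tub_bail': [(array([413.2, 218.8]), 0.78)], 'tub': [(array([365. , 169.4]), 0.85)]}
tub_tab [0.3498 0.3046 0.3408] [0.3633 0.2396 0.085 ] [0.2168 0.2753 0.085 ]
tub_bail [0.4542 0.2582 0.1128] [0.45   0.2617 0.125 ] [0.4475 0.2599 0.125 ]
[0.3705 0.2321 0.2105] [3.1382 0.0001 1.8589]
[124.9, 38.3] 13418 0.68
[388.6, 185.2] 24947 0.59
```

View pics/w10.png

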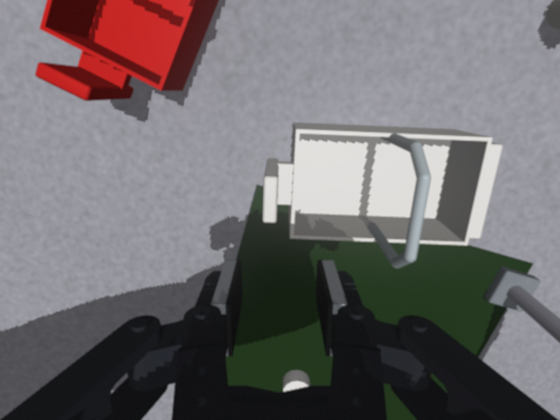

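The white tub's tab is at (270,192), the bail bar runs from (424,178) to (412,258), and the red look-alike sits at the top left, well away.

Run:
```python
from h import *; import pickle
np.set_printoptions(precision=4,suppress=True)
a,ra=pickle.load(open("w9.pkl","rb")); b,_=pickle.load(open("w10.pkl","rb"))
c=np.array([atz(b,u,.06)[:2] for u in((294,124),(491,137),(468,243),(290,240))]); print(c, np.linalg.norm(np.diff(c,axis=0,append=c[:1]),axis=1))
for p,q in((0,1),(3,2)): d=c[q]-c[p]; print("yaw",np.arctan2(d[1],d[0]))
e=np.array([atz(b,u,.125)[:2] for u in((424,178),(412,256))]); d=e[0]-e[1]; print("bail",e.mean(0),np.arctan2(-d[0],d[1]))
print("tab",tri([a,b],[ra["tub_tab"][0][0],(271.4,195.9)]),atz(b,(271.4,195.9),.085))
g=cv2.imread("pics/w10.png")[:,:,2]; print([(u,int(g[175,u]),int(g[205,u])) for u in range(258,300,2)])
for u in(264.5,277): print(atz(b,(u,192),.1))
```

```text
[[0.3634 0.289 ]
 [0.51   0.3225]
 [0.5329 0.2373]
 [0.3885 0.1973]] [0.1505 0.0882 0.1498 0.0951]
yaw 0.2243419728724388
yaw 0.2702674792172129
bail [0.4501 0.2609] 0.2706188778706815
tab [0.3603 0.2466 0.1161] [0.3612 0.2373 0.085 ]
[(258, 153, 60), (260, 154, 59), (262, 151, 94), (264, 126, 195), (266, 127, 221), (268, 129, 222), (270, 128, 221), (272, 127, 222), (274, 126, 217), (276, 118, 162), (278, 176, 94), (280, 223, 97), (282, 223, 102), (284, 223, 103), (286, 223, 104), (288, 223, 122), (290, 224, 138), (292, 213, 207), (294, 220, 222), (296, 224, 222), (298, 224, 222)]
[0.3549 0.243  0.1   ]
[0.3631 0.2455 0.1   ]
```

```bash
python3 -m inch '[-9.5,6,-20,0,0,-0.033,40, -9.5,6,-50,0,0,-0.033,40, -9.5,6,-80,0,0,-0.033,40, -9.5,6,-105,0,0,-0.033,40, -9.5,6,-120,0,0,-0.033,40, -9.5,6,-120,0,0,-0.033,40, -9.5,6,-120,0,0,-0.033,40]'; python3 -m inch '[0,0,0,0,0,0,20,0,0,0,0,0,0,0,0,0,0,0,0,0,0,0,0,0,0,0,0,0,0,0,0,0,0,0,0,0,0,0,0,0,0,0]'
```

```text
clock: 20.67
eef_pos: [0.36, 0.2375, 0.0893]
tool_rot: [0.611, 0.791, -0.0, 0.0]
ft_force: [0.3, -0.1, 0.8]
grip_width: 0.0343
grasp_force: 0.0
clock: 21.17
eef_pos: [0.3613, 0.2383, 0.0909]
tool_rot: [0.611, 0.791, 0.002, 0.001]
ft_force: [-0.6, -0.5, 7.2]
grip_width: 0.0092
grasp_force: 59.5
```

```bash
python3 -m inch '[0,0,5,0,0,0,0, 0,0,15,0,0,0,0, 0,0,30,0,0,0,0, 0,0,50,0,0,0,0, 0,0,70,0,0,0,0, 0,0,88,0,0,0,0, 0,0,95,0,0,0,0, 0,0,95,0,0,0,0]';python3 -m inch '[0,0,0,0,0,0,0, 0,0,0,0,0,0,0, 0,0,0,0,0,0,0]'; python3 look.py w11 tub_bail tub_tab tub
python3 - <<'E'
from h import *; import pickle
np.set_printoptions(precision=4,suppress=True)
b,r=pickle.load(open("w11.pkl","rb")); o=bot.get_obs(); y=.255
X=o["eef_pos"]+np.array([.092*np.cos(y),.092*np.sin(y),.034]); print(X,proj(b,X),atz(b,r["tub_bail"][0][0],X[2]),o["ft_force"],o["ft_torque"])
E
```

```text
clock: 21.83
eef_pos: [0.361, 0.2382, 0.186]
tool_rot: [0.611, 0.791, 0.002, 0.001]
ft_force: [0.0, 0.5, -2.4]
grip_width: 0.0085
grasp_force: 58.5
clock: 22.08
eef_pos: [0.3592, 0.237, 0.1828]
tool_rot: [0.611, 0.791, -0.001, 0.0]
ft_force: [-0.3, 0.2, -1.7]
grip_width: 0.0092
grasp_force: 58.5
[359.7 237.3 183.5]
{'tub_bail': [], 'tub_tab': [(array([ 65.8, 104.6]), 0.86), (array([281.4, 295.3]), 0.66)], 'tub': [(array([417.4, 220.7]), 0.89)]}Traceback (most recent call last):
  File "<stdin>", line 4, in <module>
IndexError: list index out of range
```

```bash
python3 -m inch '[3,-15,3,0,0,-0.02,0, 8,-40,6,0,0,-0.05,0, 14,-70,6,0,0,-0.09,0, 20,-105,6,0,0,-0.13,0, 26,-140,6,0,0,-0.17,0, 32,-175,6,0,0,-0.21,0, 37,-210,6,0,0,-0.245,0, 40,-235,6,0,0,-0.265,0]';python3 -m inch '[0,-10,0,0,0,-0.007,0, 0,-15,0,0,0,-0.007,0, 0,-15,0,0,0,-0.007,0, 0,-15,0,0,0,-0.007,0, 0,-15,0,0,0,-0.007,0]'; python3 look.py w12 tub_bail tub_tab hook_low hook_seat collar
python3 - <<'E'
from h import *
o=bot.get_obs(); print(o["eef_pos"],R.from_quat(o["tool_rot"]).as_euler("xyz"))
for c in("scene","top"):
    bot.camera(c)
    for t in("tub_bail","hook_low","tub_tab"): print(c,t,[(np.round(d["uv"],1).tolist(),round(d["confidence"],2)) for d in bot.spot_point(c,t)][:4])
E
```

```text
clock: 22.95
eef_pos: [0.4002, 0.0, 0.1901]
tool_rot: [0.712, 0.703, -0.0, 0.001]
ft_force: [0.0, 0.3, -2.1]
grip_width: 0.0094
grasp_force: 58.6
clock: 23.37
eef_pos: [0.4, -0.0117, 0.1901]
tool_rot: [0.712, 0.702, -0.0, 0.0]
ft_force: [-0.1, 0.1, -1.1]
grip_width: 0.0096
grasp_force: 58.6
[400.1 -11.9 190.2]
{'tub_bail': [], 'tub_tab': [(array([282.1, 293.1]), 0.84)], 'hook_low': [], 'hook_seat': [], 'collar': []}
[ 0.4001013  -0.01192787  0.19020113] [3.14088730e+00 8.58353098e-04 1.55537643e+00]
scene tub_bail [([457.4, 217.1], 0.8), ([313.3, 385.4], 0.74), ([276.5, 189.4], 0.71)]
scene hook_low [([239.8, 242.7], 0.92), ([190.0, 165.6], 0.68)]
scene tub_tab [([421.1, 205.1], 0.85), ([302.1, 343.3], 0.77), ([296.5, 176.1], 0.67), ([240.3, 217.8], 0.45)]
top tub_bail [([152.1, 302.5], 0.74), ([276.3, 215.8], 0.67), ([176.6, 127.0], 0.64)]
top hook_low [([397.7, 230.6], 0.66), ([276.9, 164.4], 0.56), ([279.0, 166.3], 0.41)]
top tub_tab [([205.0, 147.2], 0.86), ([185.3, 307.0], 0.81), ([271.0, 161.4], 0.39), ([403.5, 198.0], 0.33)]
```

Run:
```python
from h import *
np.set_printoptions(precision=4,suppress=True)
S,T=P("scene"),P("top")
print("bail",tri([S,T],[(276.5,189.4),(276.3,215.8)]),"pred",np.array([.4921,-.0105,.224]),proj(S,[.4921,-.0105,.224]),proj(T,[.4921,-.0105,.224]))
print("low",tri([S,T],[(239.8,242.7),(276.9,164.4)]),proj(S,[.636,-.0147,.1755]),proj(T,[.636,-.0147,.1755]))
```

```text
bail [ 0.4912 -0.0076  0.2306] pred [ 0.4921 -0.0105  0.224 ] [276.236  190.8872] [277.7222 215.3136]
low [ 0.641 -0.009  0.19 ] [238.1176 243.1385] [278.1868 167.4556]
```

```bash
python3 -m inch '[8,0,0,0,0,0,0, 25,-1,-3,0,0,0,0, 45,-1,-6,0,0,0,0, 65,-1,-8,0,0,0,0, 85,-1,-8,0,0,0,0, 98,-1,-8,0,0,0,0, 104,-1,-8,0,0,0,0, 104,-1,-8,0,0,0,0]';python3 -m inch '[6,0,0,0,0,0,0, 13,0,0,0,0,0,0, 20,0,0,0,0,0,0, 26,0,0,0,0,0,0, 29,0,0,0,0,0,0, 29,0,0,0,0,0,0, 29,0,0,0,0,0,0]'; python3 look.py w13 tub_bail tub_tab hook_low hook_seat collar
python3 - <<'E'
from h import *
w=cv2.imread("pics/w13.png"); S=P("scene")
s=bot.camera("scene"); c=cv2.resize(s[170:290,180:320],(467,400)); o=np.zeros((400,800,3),np.uint8); o[:,:467]=c; o[:249,467:799]=cv2.resize(w,(332,249)); cv2.imwrite("pics/s13.png",o)
E
```

```text
clock: 24.73
eef_pos: [0.5056, -0.0135, 0.1818]
tool_rot: [0.713, 0.701, 0.0, 0.001]
ft_force: [-0.8, 0.4, -1.6]
grip_width: 0.0093
grasp_force: 58.7
clock: 25.32
eef_pos: [0.533, -0.0134, 0.1821]
tool_rot: [0.713, 0.701, -0.0, 0.0]
ft_force: [-0.0, -0.1, -2.2]
grip_width: 0.0091
grasp_force: 58.6
[532.9 -13.4 182.2]
{'tub_bail': [], 'tub_tab': [(array([282.2, 294.3]), 0.81)], 'hook_low': [(array([517.6, 295.1]), 0.75)], 'hook_seat': [(array([416. , 220.9]), 0.2)], 'collar': [(array([281.5, 297.1]), 0.17)]}
```

View pics/s13.png

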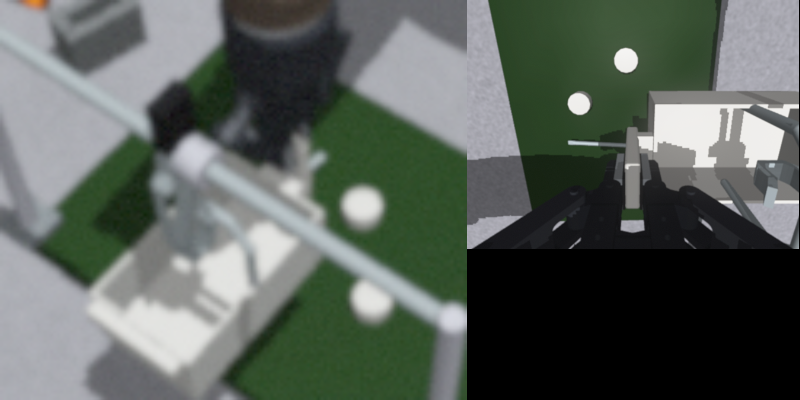

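The tub's bail is just robot-side of the hook's shank and above its lower curl (scene crop (220,225) against hook (175,215)), with tub and hook free of each other. Now lowering in steps.

```bash
python3 -m inch '[2,0,-2,0,0,0,0, 3.5,0,-5,0,0,0,0, 3.5,0,-9,0,0,0,0, 3.5,0,-13,0,0,0,0, 3.5,0,-13,0,0,0,0, 3.5,0,-13,0,0,0,0]'; python3 -m inch '[0,0,-3,0,0,0,0, 0.5,0,-6,0,0,0,0, 1,0,-9,0,0,0,0, 2,0,-12,0,0,0,0, 2,0,-12,0,0,0,0, 2,0,-12,0,0,0,0]'; python3 look.py w14 hook_low
```

```text
clock: 26.17
eef_pos: [0.5361, -0.0134, 0.1685]
tool_rot: [0.713, 0.701, -0.001, 0.0]
ft_force: [0.0, 0.7, -2.3]
grip_width: 0.0091
grasp_force: 58.7
clock: 26.67
eef_pos: [0.5384, -0.0134, 0.1568]
tool_rot: [0.713, 0.701, -0.0, 0.0]
ft_force: [0.2, 0.2, -1.6]
grip_width: 0.0091
grasp_force: 58.6
[538.7 -13.4 157.2]
{'hook_low': []}
```

```bash
python3 -m inch '[1,0,-2,0,0,0,0, 2,0,-5,0,0,0,0, 3,0,-8,0,0,0,0, 4,0,-11,0,0,0,0, 4,0,-11,0,0,0,0, 4,0,-11,0,0,0,0]'
python3 - <<'E'
from h import *
np.set_printoptions(precision=1,suppress=True); o=bot.get_obs(); e=o["eef_pos"]
for c in("scene","top"):
    bot.camera(c); p=P(c)
    for t in("tub_bail","hook_low","hook_grip","hook_seat"): print(c,t,[(np.round(d["uv"],1).tolist(),round(d["confidence"],2)) for d in bot.spot_point(c,t)][:4])
    print("pred bail",proj(p,e+[.092,-.0014,.034]),"low",proj(p,[.636,-.0147,.1755]),"grip",proj(p,[.636,-.0147,.331]))
E
```

```text
clock: 27.27
eef_pos: [0.5424, -0.0134, 0.1457]
tool_rot: [0.713, 0.701, -0.0, 0.0]
ft_force: [1.0, -0.1, -1.3]
grip_width: 0.0091
grasp_force: 58.6
scene tub_bail [([458.2, 215.4], 0.97), ([314.6, 383.6], 0.95), ([238.0, 244.2], 0.85)]
scene hook_low [([236.5, 240.4], 0.7), ([192.3, 165.0], 0.68), ([209.9, 183.7], 0.68), ([155.7, 189.1], 0.19)]
scene hook_grip [([227.8, 201.8], 0.92), ([181.7, 130.4], 0.63)]
scene hook_seat [([231.1, 211.0], 0.85), ([182.1, 145.6], 0.81)]
pred bail [238.3 241.7] low [238.1 243.1] grip [230.6 202.5]
top tub_bail [([148.9, 306.4], 0.68), ([176.5, 128.0], 0.66), ([273.4, 170.3], 0.55)]
top hook_low [([398.2, 232.9], 0.63)]
top hook_grip [([410.1, 229.5], 0.48)]
top hook_seat [([410.4, 228.7], 0.47)]
pred bail [278.2 167.8] low [278.2 167.5] grip [278.3 157.4]
```

```bash
python3 -m inch '[0.5,0,-1,0,0,0,0, 1,0,-2,0,0,0,0, 1,0,-3,0,0,0,0, 1,0,-3,0,0,0,0, 1,0,-3,0,0,0,0]'
```

```text
clock: 28.18
eef_pos: [0.5435, -0.0134, 0.143]
tool_rot: [0.713, 0.701, -0.0, 0.0]
ft_force: [-0.4, 1.4, -1.6]
grip_width: 0.0089
grasp_force: 58.6
```

```bash
python3 -m inch '[0,0,-1,0,0,0,0, 0,0,-2,0,0,0,0, 0,0,-2,0,0,0,0, 0,0,-2,0,0,0,0]'
```

```text
clock: 28.52
eef_pos: [0.5437, -0.0135, 0.1413]
tool_rot: [0.713, 0.701, -0.0, 0.001]
ft_force: [-0.1, -0.5, -1.5]
grip_width: 0.0091
grasp_force: 58.7
```

```bash
python3 -m inch '[0,0,-0.7,0,0,0,0, 0,0,-1.4,0,0,0,0, 0,0,-1.4,0,0,0,0, 0,0,-1.4,0,0,0,0]';python3 -m inch '[0,0,0,0,0,0,0]'
```

```text
clock: 28.85
eef_pos: [0.5443, -0.0135, 0.1405]
tool_rot: [0.713, 0.701, 0.001, 0.001]
ft_force: [0.4, 0.3, 3.1]
grip_width: 0.0088
grasp_force: 59.3
clock: 28.93
eef_pos: [0.5443, -0.0135, 0.1405]
tool_rot: [0.713, 0.701, 0.001, 0.001]
ft_force: [1.1, -0.1, 2.8]
grip_width: 0.0093
grasp_force: 59.4
```

```bash
python3 -m inch '[0,0,-0.7,0,0,0,0, 0,0,-1.4,0,0,0,0, 0,0,-1.4,0,0,0,0, 0,0,-1.4,0,0,0,0]';python3 -m inch '[0,0,0,0,0,0,0]'
```

```text
clock: 29.27
eef_pos: [0.545, -0.0135, 0.1398]
tool_rot: [0.713, 0.701, 0.001, 0.002]
ft_force: [0.7, 0.1, 6.2]
grip_width: 0.0092
grasp_force: 59.8
clock: 29.35
eef_pos: [0.545, -0.0135, 0.1398]
tool_rot: [0.713, 0.701, 0.001, 0.002]
ft_force: [0.6, -0.2, 5.2]
grip_width: 0.0089
grasp_force: 59.8
```

```bash
python3 -m inch '[-0.3,0,0.7,0,0,0,0, -0.5,0,1.5,0,0,0,0, -0.5,0,1.9,0,0,0,0, -0.5,0,1.9,0,0,0,0, -0.5,0,1.9,0,0,0,0]'
python3 - <<'E'
from h import *
bot.camera("scene");p=P("scene");e=bot.get_obs()["eef_pos"]
for t in("tub_bail","hook_low","hook_grip","hook_seat"): print(t,[(np.round(d["uv"],1).tolist(),round(d["confidence"],2)) for d in bot.spot_point("scene",t)][:4])
print("pred bail",proj(p,e+[.092,-.0014,.034]))
E
```

```text
clock: 29.77
eef_pos: [0.5433, -0.0135, 0.1404]
tool_rot: [0.713, 0.701, 0.0, 0.001]
ft_force: [0.4, -0.0, 4.6]
grip_width: 0.0096
grasp_force: 59.5
tub_bail [([240.2, 243.1], 0.92), ([456.8, 215.4], 0.87), ([312.7, 385.3], 0.58)]
hook_low [([239.0, 241.8], 0.72), ([190.4, 164.1], 0.72)]
hook_grip [([179.2, 131.7], 0.76), ([230.9, 201.6], 0.74), ([263.0, 223.9], 0.64)]
hook_seat [([179.6, 146.8], 0.82), ([243.5, 266.9], 0.53)]
pred bail [238.31714821 243.13279853]
```

```bash
python3 -m inch '[0,0,0.6,0,0,0,0, 0,0,1.2,0,0,0,0, 0,0,1.2,0,0,0,0, 0,0,1.2,0,0,0,0]'
```

```text
clock: 30.35
eef_pos: [0.5426, -0.0134, 0.141]
tool_rot: [0.713, 0.701, -0.001, 0.0]
ft_force: [0.1, -1.0, 1.0]
grip_width: 0.0092
grasp_force: 59.2
```

```bash
python3 -m inch '[0,0,0,0,0,0,14, 0,0,0,0,0,0,18, 0,0,0,0,0,0,24, 0,0,0,0,0,0,30, 0,0,0,0,0,0,36, 0,0,0,0,0,0,36, 0,0,0,0,0,0,36, 0,0,0,0,0,0,36]';python3 - <<'E'
from h import *
bot.camera("scene");p=P("scene");e=bot.get_obs()["eef_pos"]
for t in("tub_bail","hook_low","tub_tab"): print(t,[(np.round(d["uv"],1).tolist(),round(d["confidence"],2)) for d in bot.spot_point("scene",t)][:4])
print("pred tab",proj(p,e-[0,0,.003]))
E
python3 look.py w15 tub_tab
```

```text
clock: 31.02
eef_pos: [0.5431, -0.0134, 0.1415]
tool_rot: [0.713, 0.701, -0.0, 0.001]
ft_force: [0.3, 0.4, -0.6]
grip_width: 0.0308
grasp_force: 0.0
tub_bail [([457.3, 214.9], 0.92), ([314.0, 386.1], 0.87), ([239.5, 245.1], 0.73), ([241.7, 266.1], 0.16)]
hook_low [([236.1, 242.9], 0.87), ([188.0, 165.7], 0.81)]
tub_tab [([302.2, 346.2], 0.79), ([422.5, 205.0], 0.6), ([263.9, 224.2], 0.59), ([154.6, 188.9], 0.18)]
pred tab [263.71922889 224.86329273]
[543.1 -13.4 141.5]
{'tub_tab': [(array([282.3, 296.1]), 0.86), (array([254. , 101.7]), 0.43)]}
```

```bash
python3 -m inch '[0,0,5,0,0,0,36, 0,0,15,0,0,0,36, 0,0,30,0,0,0,36, 0,0,45,0,0,0,36, 0,0,60,0,0,0,36, -15,0,70,0,0,0,36, -45,0,75,0,0,0,36, -80,0,75,0,0,0,36]';python3 -m inch '[-30,0,0,0,0,0,36, -60,0,0,0,0,0,36, -60,0,0,0,0,0,36, -60,0,0,0,0,0,36, -60,0,0,0,0,0,36, -60,0,0,0,0,0,36, -60,0,0,0,0,0,36, -60,0,0,0,0,0,36]';python3 - <<'E'
from h import *
S,T=P("scene"),P("top")
for c,p in(("scene",S),("top",T)):
    cv2.imwrite(f"pics/{c}16.png",bot.camera(c))
    for t in("tub_bail","hook_low","tub_tab","tub","hook_grip"): print(c,t,[(np.round(d["uv"],1).tolist(),round(d["confidence"],2)) for d in bot.spot_point(c,t)][:4])
    for n,X in(("bail",[.636,-.0147,.1755]),("tab",[.544,-.0135,.1355]),("tub",[.636,-.0147,.0505]),("grip",[.636,-.0147,.331])): print(n,proj(p,X).round(1))
E
```

```text
clock: 31.98
eef_pos: [0.4647, -0.0135, 0.2188]
tool_rot: [0.713, 0.701, 0.002, 0.002]
ft_force: [-0.6, 0.3, 0.4]
grip_width: 0.0308
grasp_force: 0.0
clock: 32.65
eef_pos: [0.404, -0.0135, 0.2165]
tool_rot: [0.713, 0.701, -0.0, 0.001]
ft_force: [0.6, -0.2, -0.3]
grip_width: 0.0306
grasp_force: 0.0
scene tub_bail [([239.4, 243.9], 0.89), ([457.9, 216.2], 0.67), ([312.8, 388.6], 0.56), ([242.0, 264.6], 0.5)]
scene hook_low [([191.2, 166.9], 0.84), ([238.4, 242.0], 0.68)]
scene tub_tab [([264.2, 223.8], 0.95), ([303.6, 347.1], 0.8), ([421.0, 204.3], 0.59)]
scene tub [([243.1, 266.3], 0.9), ([209.5, 188.3], 0.67), ([310.0, 395.4], 0.65), ([444.5, 241.2], 0.56)]
scene hook_grip [([229.2, 203.2], 0.87), ([181.9, 131.3], 0.56)]
bail [238.1 243.1]
tab [263.5 225.8]
tub [242.8 268.3]
grip [230.6 202.5]
top tub_bail [([151.9, 303.1], 0.84), ([178.2, 126.7], 0.83), ([272.7, 166.8], 0.76)]
top hook_low [([278.4, 167.6], 0.65), ([400.4, 233.4], 0.63)]
top tub_tab [([202.1, 150.1], 0.77), ([186.2, 311.2], 0.76), ([279.9, 199.5], 0.72)]
top tub [([278.9, 172.2], 0.97), ([164.4, 304.1], 0.82), ([189.1, 134.0], 0.82)]
top hook_grip [([408.4, 229.4], 0.57), ([276.8, 157.2], 0.4)]
bail [278.2 167.5]
tab [278.4 200. ]
tub [278.1 174. ]
grip [278.3 157.4]
```

```bash
python3 -m inch '[0,0,0,0,0,0,36, 0,0,0,0,0,0,36, 0,0,0,0,0,0,36, 0,0,0,0,0,0,36, 0,0,0,0,0,0,36, 0,0,0,0,0,0,36, 0,0,0,0,0,0,36, 0,0,0,0,0,0,36]' | head -1
python3 - <<'E'
from h import *
a=cv2.imread("pics/s7.png")[:,:500]; s=bot.camera("scene"); b=cv2.resize(s[140:300,160:360],(500,400))
for n,(x0,x1,y0,y1) in dict(grip=(158,196,134,186),collar=(184,214,174,208)).items():
    t=a[y0:y1,x0:x1]; r=cv2.matchTemplate(b,t,cv2.TM_CCOEFF_NORMED); _,m,_,l=cv2.minMaxLoc(r); print(n,m,(l[0]-x0)/2.5,(l[1]-y0)/2.5)
o=cv2.imread("pics/scene16.png")
print("diff since last px", np.abs(s.astype(int)-o)[200:300,200:300].max())
E
```

```text
clock: 33.92
grip 0.9691105484962463 0.0 -0.4
collar 0.9186058044433594 84.0 -57.2
diff since last px 23
```

```bash
python3 -c "
from workcell import bot
print(bot.job_done())"
```

```text
the job is handed in; nothing more can be done
None
```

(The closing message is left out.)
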